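Feed the row of lamp bases on by one place with the hand wheel

ROBOT

A 6-joint arm with a two-finger parallel gripper is mounted at the origin on the work surface. World frame = base frame: x ahead of the robot, y to its left, z up, the work surface at z = 0. Lengths are in m, angles in rad, forces in N, time in s.
With the tool pointing down it reaches from about 0.325 to 0.75 m from the base axis. Payload 7.6 kg.
Tool frame: the origin (TCP) lies between the finger pads; the fingertips stand bot.nose_length ahead of it and the grasp point (between the pads) lies 8 mm behind it (bot.nose_length is the distance from the TCP to the fingertips, in m); z points along the fingers, x is the direction in which the jaws open and shut, and the axes are right-handed (so a half turn about z gives the same grasp; the last joint's range is limited). The gripper opens to 85 mm and grips with 20 to 120 N. Pads are 22 mm wide; open, the fingers measure 114 mm over their backs; the gripper's body (76 mm by 85 mm) begins 54 mm behind the grasp point. The pads swing forward as they close: fully open they stand 13 mm farther back than shut.
Start: joints at [1.099, 0.052, 1.401, -0, 1.689, -0.07], TCP at [0.205, 0.483, 0.242] pointing down, gripper open.
Joint ranges: [-2.9, 2.9], [-0.91, 2.17], [0.12, 2.37], [-1.06, 4.2], [0.26, 2.73], [-2.93, 2.93]. Speed limits (rad/s): [2.57, 2.57, 3.01, 3.14, 3.14, 3.14].

INTERFACE

Orientations are given as a rotation vector (axis times angle).
In Python, from station import bot gives the robot as it stands.
- The arm moves only by the tool carry_out, never from a script. Its argument "increments" is one flat list of numbers, 5 for each row, row after row: the shift along the tool's x, y, z in m, then the turn about the tool's z in rad, then the opening, from -1 (shut) to 1 (fully open), so that 0 is half open. A call has 1 to 8 rows; each row shifts and turns the commanded pose from where the row before left it, along the tool's axes as they then stand; what a row does not reach is not made up. A row lasts 1/8 s, in which the tool goes at most 62.5 mm and 10.7 degrees, less where a joint would pass 70% of its speed; a pose out of reach is approached as far as the arm can. A call with a gripper value outside its range is refused whole. The fingers move at their own pace and stop on an object; "force" is the grip in N (left out, the last holds). Time passes only in rows, so rows that do not move let the fingers close. It gives the time, the measured TCP pose, the force and the opening at its end, in the units of the state.
- bot.get_state(): the state, without advancing time (a new reading comes with each control period).
- bot.get_image(name): name is "side" or "top"; returns the picture (480x640x3 uint8, red, green, blue); there is no depth.
- bot.camera_info(name): a dict with "fovy" (degrees; the focal length in pixels is half the picture's height over the tangent of half this angle, whatever the lens; pixels are square), "cx", "cy" (the principal point, pixels), "xyz" and "rotation" of the camera in the world. Camera axes: x right, y up, looking along -z (the intrinsics and any distortion apply to the point x, -y, -z); pixel columns grow to the right and rows downward; lengths in m; the calibration is good to about 2 mm. A picture is of the moment at which its call begins. camera_info takes no time and is no camera call.
- bot.hand_in(): hands the job in, once; it reports no verdict.
The state is a dict: "t": time; "qpos": joint angles; "joint_velocities": joint speeds; "joint_efforts": joint torques, N m; "tool_pos": TCP position; "tool_rot": TCP orientation; "force": force on the tool from outside, world axes, zero at the start; "torque": the same for the moment, N m; "grip_width": finger opening in m.
Only numpy, scipy, OpenCV 4.12 (cv2) and the standard library are available. Lean on these libraries where they do the work, as an engineer would, in place of code of your own. Each camera call takes 0.05 s, during which the arm holds its last target. There are 200 camera calls.

TASK

With the fingertips alone, push the feeder's hand wheel round clockwise (seen from above) by its upright red handle, exactly one full turn and no further, so that the handle comes back over the yellow pointer and the front black lamp base is fed onto the green square. Grasp nothing and do not touch or lift the lamp bases themselves: only the wheel may move them. Leave everything else on the table where it stands, and finish with the hand clear.

Things in the scene. Friction and masses are not known exactly. Their poses are not given: they have to be found in the camera images.
- feeder: Lamp-base feeder, bolted down: blue gear housing 140 x 140 mm, 72 mm high, on a dark foot plate 190 x 170 mm, under the hand wheel. Origin on the table under the wheel's axis, z up. A yellow pointer sticks out of the housing's -x side, 65 to 120 mm from the axis, top 72 mm up. A channel for the lamp bases runs along y on the +x side.
- green_place (a point): Centre of the green square (84 mm) on the channel's floor, 10 mm above the table, where the front base must go; at (150, 65) mm in the feeder's frame. The aluminium channel is 100 mm wide (86 mm inside), runs from y = -180 to 160 mm in the feeder's frame; rails 30 mm above the table.
- blade (a point): Middle of the orange pusher blade that stands across the channel behind the row, 36 mm above the table (top 59 mm), hung on a steel rack bar beside the housing (top 58 mm). One full turn of the wheel drives it 80 mm along the feeder's +y and it pushes the two bases ahead of it.
- wheel (a joint): Turn of the hand wheel about its vertical axis, rad: 0 at the start (handle over the yellow pointer), growing clockwise seen from above; one turn = 6.283. Limits -1 and 8. Friction needs about 2 to 5 N at the handle; the wheel stays where it is left.
- hub (a point): Centre of the hand wheel, on its vertical axis, 100 mm above the table, at the mid-height of the rim. The dark rim has a middle radius of 70 mm and is 12 mm thick (94 to 106 mm above the table); three spokes, the one to the handle red; nothing inside the wheel stands higher than 108 mm.
- handle_mid (a point): Mid-height point of the upright red handle, a round grip 18 mm in diameter standing on the rim at the end of the red spoke, 70 mm from the wheel's axis; it reaches from 106 to 156 mm above the table (this point 131 mm).
- base_a: Rear black lamp base, loose in the channel, next to the orange pusher: foot 80 mm in diameter and 14 mm high, column 40 mm in diameter, brass tip, 100 mm high in all, about 0.4 kg. Origin at the centre of its underside.
- base_b: Front black lamp base, the same, ahead of base_a (towards the feeder's +y). It starts about 71 mm short of the green square's centre. Origin at the centre of its underside.
- collar: Loose brass collar, 44 mm in diameter, 20 mm high, on the table beside the feeder (its -y side). Origin under its centre. To be left alone.
- bottle: Small white bottle, 40 mm in diameter, 85 mm high, on the table beside the feeder (its +y side). Origin under its centre. To be left alone.
- screwdriver: Blue and black electric screwdriver lying down, 220 mm long, 39 mm high. Origin on the table under its middle. To be left alone.
- head: Brass lamp head, a disc 110 mm in diameter and 20 mm thick with a short stub, lying flat. Origin under its centre. To be left alone.
- lamp: Finished desk lamp, black foot 100 mm in diameter, brass tube and disc head, 304 mm high. Origin under the foot's centre. To be left alone.
- tape: Roll of yellow tape lying flat, 90 mm in diameter, 25 mm high. Origin under its centre. To be left alone.
Mind the look-alikes: they are no part of the job. Leave any pink or purple look-alike of the base_b alone. What is shaped like the base_a but pink is not meant.

How it is judged:
On the way, in this order (a step that is already met when the one before it is completed fails the run):
1. the fingers have pushed the handle clockwise past a quarter turn (value of joint wheel above 1.57 rad and contact force between the fingers and wheel_c0 above 0.2 N), for 0.05 s.
2. the fingers have pushed the handle clockwise past three quarters of a turn (value of joint wheel above 4.71 rad and contact force between the fingers and wheel_c0 above 0.2 N), for 0.05 s.
At the end, for the whole second after the job is handed in: The wheel has been turned clockwise by one turn, 6.283 rad within 0.2 rad (11 degrees), and is at rest; both lamp bases stand upright and still in the channel, the front one centred on the green square within 12 mm along the channel, the rear one right behind it (value of joint wheel between 6.083 and 6.483 rad and velocity of joint wheel between -0.05 and 0.05 rad/s and y of base_b in the frame of feeder between 0.053 and 0.077 m and x of base_b in the frame of feeder between 0.14 and 0.16 m and y of base_a in the frame of feeder between -0.027 and -0.003 m and x of base_a in the frame of feeder between 0.14 and 0.16 m and height (world z) of base_a between 0.007 and 0.014 m and angle between each of base_a, base_b's own z axis and vertical below 0.1 rad and linear speed of each of base_a, base_b below 0.02 m/s and height (world z) of base_b between 0.007 and 0.014 m); the robot touches nothing.
It fails at once if the wheel is turned more than 0.3 rad the wrong way (anticlockwise) (value of joint wheel below -0.3 rad).
It fails at once if the wheel is turned more than 0.45 rad past one turn (value of joint wheel above 6.733 rad).
It fails at once if the robot touches a lamp base (contact force between any of the fingers, the arm and base_a above 0.5 N or contact force between any of the fingers, the arm and base_b above 0.5 N).
It fails at once if a lamp base is lifted or tipped (height (world z) of any of base_a, base_b above 0.025 m or angle between any of base_a, base_b's own z axis and vertical above 0.25 rad).
It fails at once if a bystander (collar, bottle, screwdriver, lamp head, lamp, tape) is moved by more than 15 mm, or the lamp or the bottle is tipped (distance of any of collar, bottle, screwdriver, head, lamp, tape from where it was at the start of the episode above 0.015 m or angle between any of lamp, bottle's own z axis and vertical above 0.3 rad).
It also fails if it takes over 72 s, if anything falls off the work surface, if the arm or the gripper's body presses on something with over 40 N, if the wrist force passes 120 N, or if a joint passes its speed limit or range.

## Working session

There is one attempt and no reset: what is moved stays moved. The work goes in short steps, Python scripts to look and compute and a tool call to move; the robot and the scene stay as the last step left them, time stands still between calls to the robot, and variables do not carry over. Pictures are saved under pics/ and viewed, about 8 in all and at most 12, crops included, and the job is handed in when it is done.

Besides the shell and the picture viewer there is one more tool, called after ">>>" by a JSON object that holds its "api" and its "payload", one argument or row to a line. carry_out: Moves the arm, as the interface text tells. Its arguments: {"type":"object","properties":{"increments":{"type":"array"},"force":{"type":"number"}},"required":["increments"]}

```bash
mkdir -p pics; ls; python3 - <<'E'
from station import bot
import cv2
for n in("top","side"):
    cv2.imwrite(f"pics/{n}0.png",bot.get_image(n)[:,:,::-1]); print(n,bot.camera_info(n))
print(bot.get_state(),bot.nose_length)
E
```

```text
pics
top {'fovy': 43.95320382959622, 'cx': 330.933229128222, 'cy': 236.11135483744602, 'xyz': array([0.24481346, 0.00783253, 1.4793622 ]), 'rotation': array([ 0.12379859, -0.16164553, -1.5569942 ])}
side {'fovy': 42.42587573433685, 'cx': 336.22390866046555, 'cy': 241.1770016671906, 'xyz': array([-0.17633017, -1.11646902,  0.95522276]), 'rotation': array([ 0.96593736, -0.27332968, -0.51792943])}
{'t': 0.1, 'qpos': array([ 1.09866507e+00,  5.27625835e-02,  1.40161759e+00,  1.61692767e-05,
        1.68858380e+00, -7.03272735e-02]), 'joint_velocities': array([-0.00082304, -0.0015073 , -0.0029564 ,  0.00097059, -0.00059089,
        0.00236638]), 'joint_efforts': array([ 1.85728197e-03, -3.82583106e+01, -3.60983849e+01,  9.28582118e-07,
        4.81284253e-03, -3.61908604e-06]), 'tool_pos': array([0.20519207, 0.48297195, 0.24156532]), 'tool_rot': array([ 2.61950455e+00,  1.73310343e+00, -1.88755145e-03]), 'force': array([ 0.9692129 , -0.27920139,  1.0596736 ]), 'torque': array([-0.01228061, -0.02706038,  0.02285088]), 'grip_width': 0.08496339986664146} 0.011
```

View pics/top0.png

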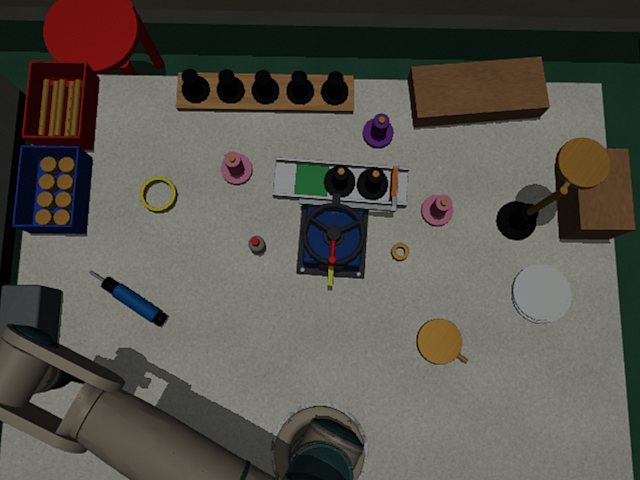

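View pics/side0.png

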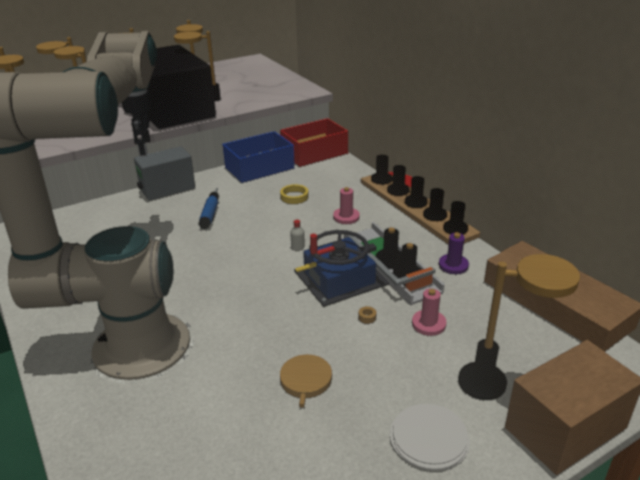

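Top view: the wheel hub is at about (334,233), the red handle at (332,262) and the pointer at (331,280). The bases in the channel are at (340,178) and (373,180). Look-alikes to leave alone are pink (236,165) and (437,208), purple (378,128), and the black bases on the rack along row 88. I'll check the choice in one close crop.

```bash
python3 - <<'E'
import cv2,numpy as np
a=cv2.imread("pics/top0.png")[145:305,255:425]; b=cv2.imread("pics/side0.png")[215:315,280:450]
a=cv2.resize(a,None,fx=3.5,fy=3.5,interpolation=cv2.INTER_CUBIC)
cv2.imwrite("pics/c_top.png",np.clip(a*1.6,0,255).astype('u1'))
cv2.imwrite("pics/c_side.png",cv2.resize(b,None,fx=4.5,fy=4.5,interpolation=cv2.INTER_CUBIC))
E
```

```text
(no output)
```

View pics/c_top.png

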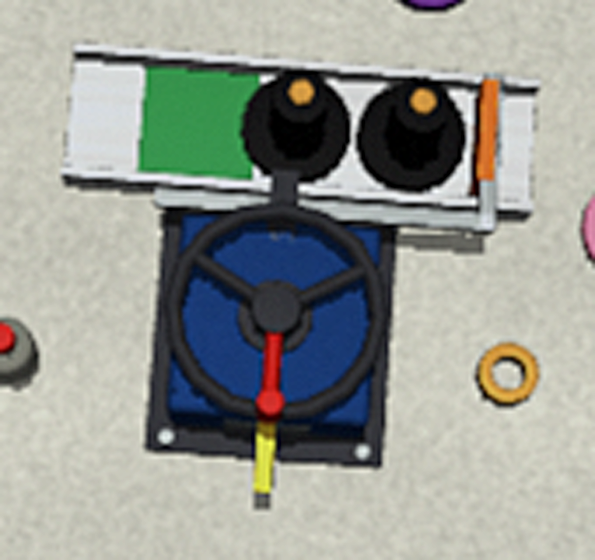

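View pics/c_side.png

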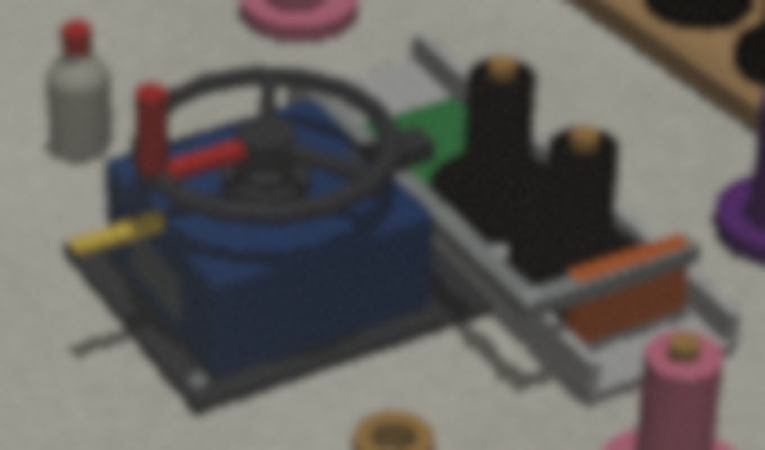

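Both crops confirm the choice: a red handle stands over the yellow pointer on the blue feeder, with two black bases in the channel. Next I fit the feeder pose from both views.

```bash
cat >h.py <<'E'
import numpy as np, cv2
from scipy.optimize import least_squares
from scipy.spatial.transform import Rotation as R
from station import bot
def proj(n,P):
    c=bot.camera_info(n); f=240/np.tan(np.radians(c["fovy"]/2))
    p=(np.atleast_2d(P)-c["xyz"])@R.from_rotvec(c["rotation"]).as_matrix()
    return np.c_[c["cx"]+f*p[:,0]/-p[:,2], c["cy"]-f*p[:,1]/-p[:,2]]
def w(q,P):
    P=np.array(P,float)/1000; return R.from_euler('z',q[2]).apply(P)+[q[0],q[1],0]
def tri(uvt,uvs):
    r=least_squares(lambda p:np.r_[(proj("top",p)-uvt).ravel(),(proj("side",p)-uvs).ravel()],[.5,0,.1]); return r.x,r.fun
T=lambda p:(np.array(p)+.5)/3.5-.5+[255,145]
S=lambda p:(np.array(p)+.5)/4.5-.5+[280,215]
E
python3 - <<'E'
from h import *
np.set_printoptions(precision=3,suppress=True)
print("handle top",tri(T([270,401]),S([152,92])))
top=[((-70,0,156),(270,401)),((-120,0,72),(263,492)),((200,160,30),(76,47)),((200,-180,30),(537,84)),((100,160,30),(65,180)),((100,-180,30),(530,213)),((0,0,100),(278,312))]
side=[((-70,0,156),(152,92)),((-120,0,72),(72,243)),((100,-180,30),(592,375)),((200,-180,30),(735,320))]
f=lambda q:np.r_[(proj("top",w(q,[a for a,_ in top]))-T([b for _,b in top])).ravel(),(proj("side",w(q,[a for a,_ in side]))-S([b for _,b in side])).ravel()]
r=least_squares(f,[.5,0,0],loss='soft_l1'); print(r.x); print(f(r.x).reshape(-1,2))
for n,P in dict(hub=(0,0,100),handle=(-70,0,131),green=(150,65,10)).items(): print(n,w(r.x,P))
s=bot.get_state(); print(R.from_rotvec(s["tool_rot"]).as_matrix())
E
```

```text
handle top (array([ 0.438, -0.026,  0.155]), array([ 0.361, -0.793, -0.911,  0.186]))
[ 0.505 -0.032 -0.069]
[[ 0.623  0.434]
 [ 0.078  0.294]
 [-0.24  -1.48 ]
 [ 1.548 -1.346]
 [-0.775 -1.309]
 [ 1.507  0.006]
 [-0.089 -0.05 ]
 [-1.848  0.325]
 [-1.492  1.101]
 [-1.399 -1.344]
 [ 0.651 -1.255]]
hub [ 0.505 -0.032  0.1  ]
handle [ 0.435 -0.027  0.131]
green [0.659 0.023 0.01 ]
[[ 0.391  0.92  -0.001]
 [ 0.92  -0.391 -0.001]
 [-0.001 -0.    -1.   ]]
```

Hub at (0.505, -0.032), yaw -4°. The handle triangulates to (0.438, -0.026, 0.155), which matches the text's heights. My plan is to shut the fingers into a post and push the handle from its -y side with the tool's +y face, along a 70 mm circle. First I transit high with the fingers shut.

>>> {"api": "carry_out", "payload": {
  "increments": [-0.03,0.031,0,0,-1,-0.03,0.031,0,0,-1,-0.03,0.031,0,0,-1,-0.03,0.031,0,0,-1,-0.03,0.031,0,0,-1,-0.03,0.031,0,0,-1,-0.03,0.031,0,0,-1,-0.03,0.031,0,0,-1]
}}

```text
t: 1.1
tool_pos: [0.3399, 0.164, 0.242]
tool_rot: [-2.62, -1.734, 0.0]
force: [0.5, 0.9, 0.6]
grip_width: -0.0002
```

>>> {"api": "carry_out", "payload": {
  "increments": [-0.03,0.031,0,0,-1,-0.03,0.031,0,0,-1,-0.03,0.031,0,0,-1,-0.03,0.031,0,0,-1,-0.03,0.031,0,0,-1,-0.025,0.031,0,0,-1,0,0,0,0,-1,0,0,0,0,-1]
}}

```text
t: 2.1
tool_pos: [0.4421, -0.0681, 0.2419]
tool_rot: [-2.619, -1.733, 0.001]
force: [0.5, 0.1, -0.2]
grip_width: -0.0001
```

>>> {"api": "carry_out", "payload": {
  "increments": [0,0,0,-0.17,-1,0,0,0,-0.17,-1,0,0,0,-0.17,-1,0,0,0,-0.17,-1,0,0,0,-0.17,-1,0,0,0,-0.17,-1,0,0,0,-0.17,-1,0,0,0,-0.17,-1]
}}

```text
t: 3.1
tool_pos: [0.4421, -0.0673, 0.2424]
tool_rot: [0.936, 2.999, 0.0]
force: [-0.5, -0.1, 0.1]
grip_width: -0.0001
```

>>> {"api": "carry_out", "payload": {
  "increments": [0,0,0,-0.09,-1,0,0,0,-0.09,-1,0,0,0.025,0,-1,0,0,0.025,0,-1,0,0,0.025,0,-1,0,0,0.024,0,-1,0,0,0,0,-1]
}}

```text
t: 3.98
tool_pos: [0.4423, -0.0625, 0.1418]
tool_rot: [-0.681, -3.063, 0.004]
force: [-0.6, -0.2, 0.4]
grip_width: 0.0002
```

```bash
cat >see.py <<'E'
import sys
from h import *
k=sys.argv[1]
a=bot.get_image("top")[145:305,255:425,::-1]; b=bot.get_image("side")[195:315,280:450,::-1]
a=cv2.resize(a,(425,400),interpolation=cv2.INTER_CUBIC); b=cv2.resize(b,(567,400),interpolation=cv2.INTER_CUBIC)[:,:375]
cv2.imwrite(f"pics/{k}.png",np.clip(np.hstack([a,b])*1.5,0,255).astype('u1'))
s=bot.get_state(); p=s["tool_pos"]-[.505,-.032,0]; x=R.from_rotvec(s["tool_rot"]).as_matrix()[:,0]
print(s["t"],"r",np.hypot(*p[:2]),"alpha",np.degrees(np.arctan2(p[1],p[0])),"z",p[2],"psi",np.degrees(np.arctan2(x[1],x[0])),"q",s["qpos"].round(2),"F",s["force"].round(1))
E
python3 see.py p1
```

```text
4.075 r 0.06870017531198615 alpha -153.10773727815948 z 0.14426488087230738 psi 154.90358797406273 q [-0.22 -0.11  1.76 -0.    1.49 -2.93] F [-0.3  0.5  0.6]
```

View pics/p1.png

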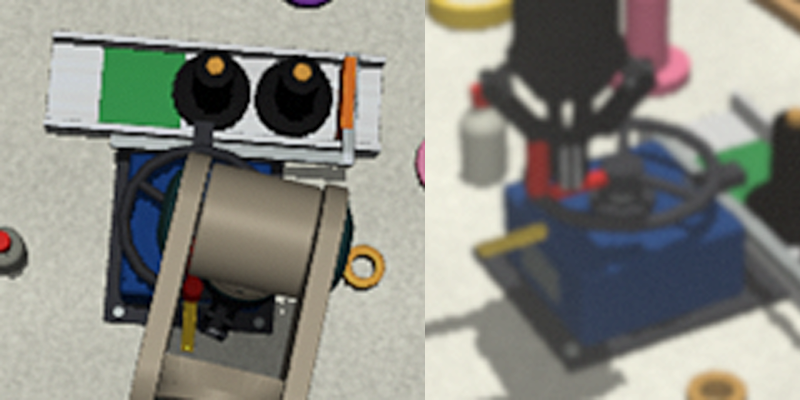

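The fingertip post stands beside the handle on its -y side: handle at left-image pixel (193,290), fingers at about (215,318). Joint 6 sits at its limit (-2.93), so I turn back 7° and then push the first arc.

>>> {"api": "carry_out", "payload": {
  "increments": [0,0,0,0.12,-1,0.008,0.0056,0,0,-1,0.0072,0.0067,0,0,-1,0.0062,0.0076,0,0,-1,0.005,0.0084,0,0,-1,0,0,0,0,-1]
}}

```text
t: 4.82
tool_pos: [0.4361, -0.0248, 0.1431]
tool_rot: [-0.864, -3.02, 0.004]
force: [0.0, -0.6, -0.6]
grip_width: -0.0002
```

```bash
python3 see.py p2
```

```text
4.925 r 0.0691605248759889 alpha 174.5426875452912 z 0.14307688914888977 psi 148.00718453337103 q [-0.14 -0.15  1.79 -0.    1.5  -2.72] F [-0.4  1.5  0.4]
```

View pics/p2.png

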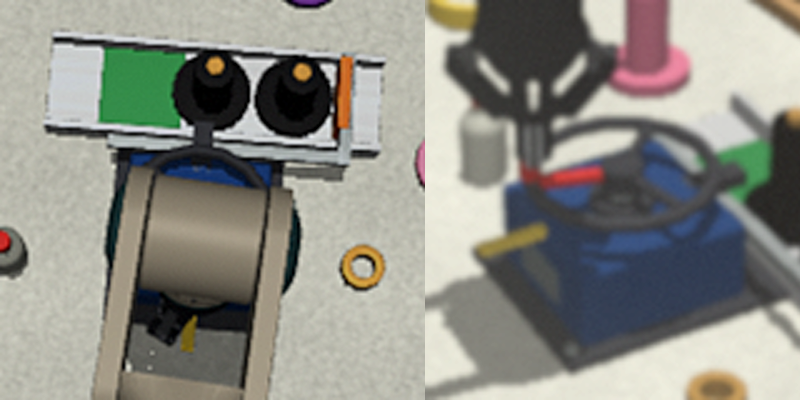

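The red spoke has turned clockwise: its outer end moved from (545,192) to (527,175) in the right image. The handle itself is hidden behind the fingers. The push is working, so I continue.

>>> {"api": "carry_out", "payload": {
  "increments": [0.0038,0.009,0,0,-1,0.0025,0.0095,0,0,-1,0.0012,0.0097,0,0,-1,-0.0003,0.0098,0,0.14,-1,-0.0003,0.0098,0,0.14,-1,-0.0003,0.0098,0,0.14,-1,-0.0003,0.0098,0,0.14,-1,-0.0003,0.0098,0,0.14,-1]
}}

```text
t: 5.92
tool_pos: [0.4811, 0.0346, 0.1425]
tool_rot: [-1.853, -2.535, 0.005]
force: [-4.4, 0.3, 0.8]
grip_width: 0.0001
```

```bash
python3 see.py p3
```

```text
6.025 r 0.07022082449078669 alpha 109.20261521881 z 0.1427485245163857 psi 107.86742477871383 q [-0.   -0.01  1.66 -0.    1.49 -1.89] F [-0.8 -0.3 -0.3]
```

>>> {"api": "carry_out", "payload": {
  "increments": [-0.0005,0.0098,0,0.14,-1,-0.0005,0.0098,0,0.14,-1,-0.0005,0.0098,0,0.14,-1,-0.0005,0.0098,0,0.14,-1,-0.0005,0.0098,0,0.14,-1,-0.0005,0.0098,0,0.14,-1,-0.0005,0.0098,0,0.14,-1,-0.0005,0.0098,0,0.14,-1]
}}

```text
t: 7.02
tool_pos: [0.5541, 0.0174, 0.1428]
tool_rot: [2.916, 1.169, -0.002]
force: [-1.8, 2.5, 1.8]
grip_width: 0.0002
```

```bash
python3 see.py p4
```

```text
7.125 r 0.06900579416363596 alpha 44.400070440332776 z 0.1427816143169568 psi 43.778623874192206 q [-0.04  0.19  1.45 -0.    1.5  -0.8 ] F [-0.2  0.3 -0. ]
```

View pics/p4.png

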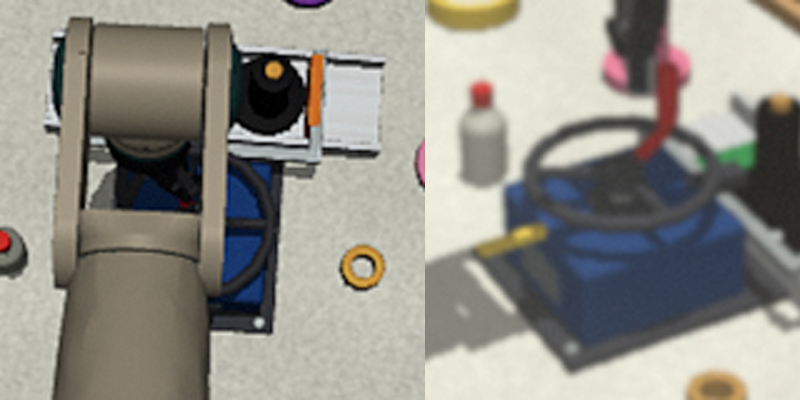

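The handle is now at (668,90) in the right image, at the far side of the wheel and ahead of the fingers. The blade has moved to (317,90) in the left image, roughly 30 mm. I continue round.

>>> {"api": "carry_out", "payload": {
  "increments": [-0.0007,0.0098,0,0.14,-1,-0.0007,0.0098,0,0.14,-1,-0.0007,0.0098,0,0.14,-1,-0.0007,0.0098,0,0.14,-1,-0.0007,0.0098,0,0.14,-1,-0.0007,0.0098,0,0.14,-1,-0.0007,0.0098,0,0.14,-1,-0.0007,0.0098,0,0.14,-1]
}}

```text
t: 8.12
tool_pos: [0.5682, -0.0556, 0.1426]
tool_rot: [3.091, -0.555, -0.004]
force: [-2.5, 4.5, -1.1]
grip_width: 0.0003
```

```bash
python3 see.py p5
```

```text
8.225 r 0.0682550384670991 alpha -21.41748681271291 z 0.1429865316446117 psi -20.309515793451148 q [-0.16  0.23  1.4  -0.    1.51  0.19] F [ 0.4 -0.  -0.2]
```

>>> {"api": "carry_out", "payload": {
  "increments": [-0.0003,0.0098,0,0.14,-1,-0.0003,0.0098,0,0.14,-1,-0.0003,0.0098,0,0.14,-1,-0.0003,0.0098,0,0.14,-1,-0.0003,0.0098,0,0.14,-1,-0.0003,0.0098,0,0.14,-1,-0.0003,0.0098,0,0.14,-1,-0.0003,0.0098,0,0.14,-1]
}}

```text
t: 9.22
tool_pos: [0.5122, -0.1038, 0.144]
tool_rot: [2.325, -2.112, 0.005]
force: [3.3, 1.6, 0.4]
grip_width: 0.0002
```

```bash
python3 see.py p6
```

```text
9.325 r 0.0724972191940319 alpha -84.88719173890249 z 0.14376652757296765 psi -84.39861442874557 q [-0.27  0.1   1.55 -0.    1.49  1.2 ] F [ 0.1 -0.4  0.5]
```

View pics/p6.png

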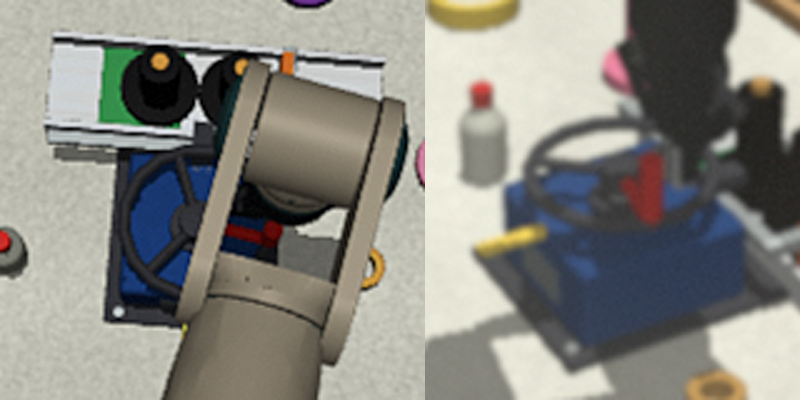

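The handle is at (272,232) in the left image, about 280° round and ahead of the fingers. The bases are advancing. I go on with a slower tail.

>>> {"api": "carry_out", "payload": {
  "increments": [-0.0009,0.0098,0,0.14,-1,-0.0009,0.0098,0,0.14,-1,-0.0009,0.0098,0,0.14,-1,-0.0009,0.0098,0,0.14,-1,-0.0009,0.0098,0,0.14,-1,-0.0007,0.0085,0,0.12,-1,-0.0005,0.006,0,0.085,-1,0,0,0,0,-1]
}}

```text
t: 10.32
tool_pos: [0.4547, -0.0812, 0.1435]
tool_rot: [1.173, -2.913, 0.004]
force: [-0.6, 0.1, -0.3]
grip_width: 0.0
```

```bash
python3 see.py p7
```

```text
10.425 r 0.07027879402607505 alpha -135.5737921500275 z 0.14338478862857748 psi -136.2012632513433 q [-0.26 -0.07  1.72 -0.    1.49  2.12] F [-0.   0.7 -0. ]
```

View pics/p7.png

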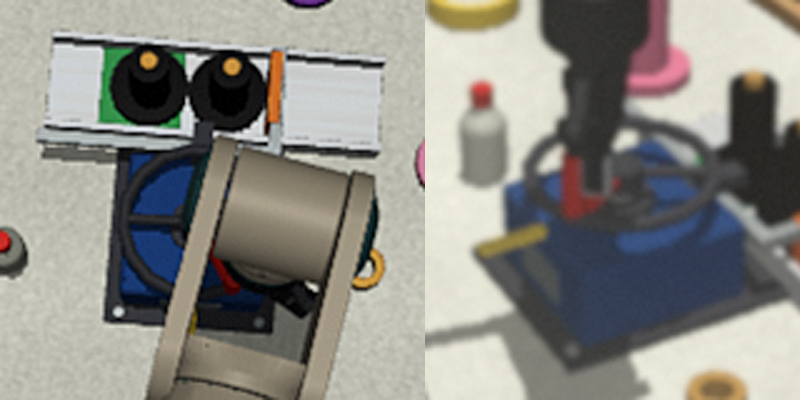

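```bash
python3 - <<'E'
from h import *
for a in range(-136,-190,-6):
    P=[.505+.07*np.cos(np.radians(a)),-.032+.07*np.sin(np.radians(a))]
    s=(proj("side",[*P,.156])[0]-[280,195])*3.335+[425,0]; t=(proj("top",[*P,.106])[0]-[255,145])*2.5
    print(a,s.round(),t.round())
E
```

```text
-136 [593. 161.] [249. 274.]
-142 [583. 159.] [244. 279.]
-148 [573. 157.] [237. 283.]
-154 [565. 155.] [230. 287.]
-160 [556. 151.] [223. 290.]
-166 [548. 148.] [216. 292.]
-172 [542. 144.] [208. 293.]
-178 [536. 139.] [200. 294.]
-184 [531. 135.] [192. 294.]
```

The handle top at about (574,158) on the right puts it near -151°, which leaves about 33° to go. I move slowly through 30°.

>>> {"api": "carry_out", "payload": {
  "increments": [-0.0004,0.0073,0,0.105,-1,-0.0004,0.0073,0,0.105,-1,-0.0004,0.0073,0,0.105,-1,-0.0003,0.005,0,0.07,-1,-0.0003,0.005,0,0.07,-1,-0.0003,0.0045,0,0.065,-1,0,0,0,0,-1]
}}

```text
t: 11.3
tool_pos: [0.4379, -0.0494, 0.1432]
tool_rot: [0.38, -3.117, 0.004]
force: [-0.6, -0.0, -0.2]
grip_width: 0.0001
```

```bash
python3 see.py p8
```

```text
11.4 r 0.06928511484257333 alpha -165.42049307262582 z 0.14325566320370586 psi -166.11755641779354 q [-0.19 -0.14  1.78 -0.    1.49  2.7 ] F [-0.  -0.9 -0.7]
```

View pics/p8.png

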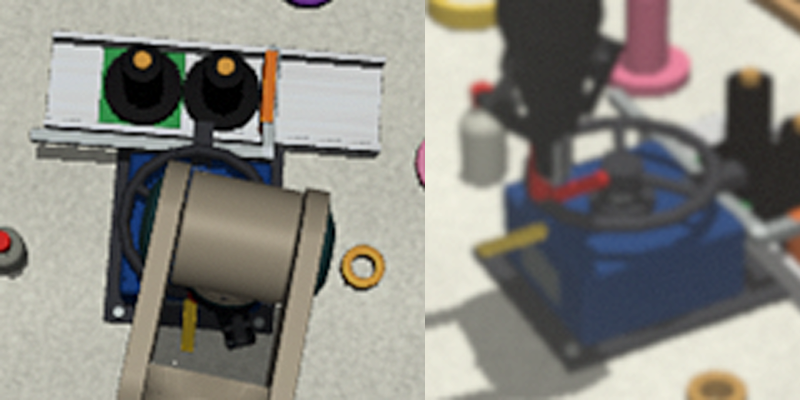

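The handle is about 2–4° short of the pointer, inside tolerance. I back straight off, rise and swing clear to measure it.

>>> {"api": "carry_out", "payload": {
  "increments": [0,-0.015,0,0,-1,0,-0.02,0,0,-1,0,0,-0.03,0,-1,0,0,-0.04,0,-1,0,0,-0.04,0,-1,0,-0.05,0,0,-1,0,-0.05,0,0,-1,0,-0.05,0,0,-1]
}}

```text
t: 12.4
tool_pos: [0.4818, -0.2315, 0.2538]
tool_rot: [0.376, -3.119, 0.005]
force: [0.3, 0.4, 0.5]
grip_width: -0.0002
```

>>> {"api": "carry_out", "payload": {
  "increments": [0,-0.04,0,0,-1,0,-0.04,0,0,-1,0,0,0,0,-1,0,0,0,0,-1]
}}

```text
t: 12.9
tool_pos: [0.5004, -0.3071, 0.2536]
tool_rot: [0.375, -3.118, 0.003]
force: [0.0, 0.6, 0.1]
grip_width: 0.0002
```

```bash
python3 see.py p9; python3 - <<'E'
import cv2
from h import *
a=bot.get_image("top")[145:305,255:425,::-1]
cv2.imwrite("pics/f_top.png",np.clip(cv2.resize(a,None,fx=3.5,fy=3.5,interpolation=cv2.INTER_CUBIC)*1.6,0,255).astype('u1'))
E
```

```text
13.0 r 0.274281549365024 alpha -90.92920727085277 z 0.2541924376938086 psi -166.23948938113085 q [-0.61  0.22  1.19 -0.    1.73  2.29] F [0.1 0.  0.8]
```

View pics/f_top.png

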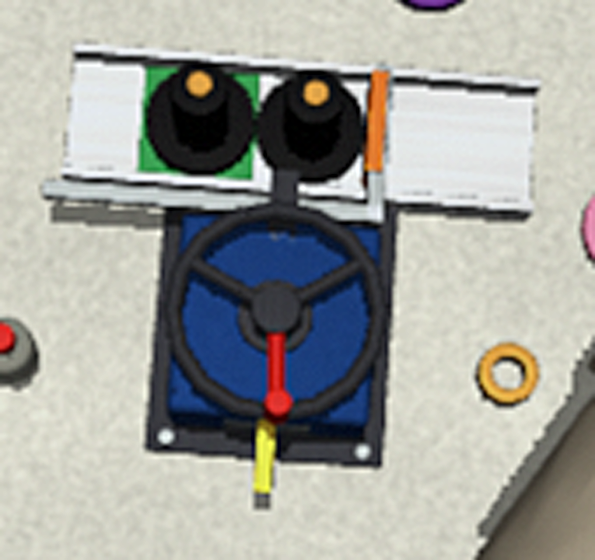

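The handle is back over the pointer at (278,402), against (270,401) at the start. That is about 4° short, with 11° allowed. Base_b is centred on the green square to about 2 mm, base_a stands right behind it, and the collar and bottle have not moved. I hand in.

```bash
python3 - <<'E'
from station import bot
bot.hand_in()
E
```

```text
the job is handed in; nothing more can be done
```

I pushed the hand wheel one full turn clockwise with the shut fingertips, then backed the hand off, raised it and handed the job in at about 13 s of the 72 s allowed. No verdict was reported.

- **Wheel:** in the last top picture the handle stands over the yellow pointer, about 4° (0.07 rad) short of a full turn. That is within the 11° allowed, so I did not nudge it further.
- **Lamp bases:** the front base is on the green square, about 2 mm off centre by eye. The rear base stands upright right behind it.
- **Everything else:** the collar and bottle are where they started. I did not check the screwdriver, lamp head, lamp and tape in a last full picture, but the hand passed nowhere near them at their height. At the end the hand is clear and the tool force reads about zero.
- **Joint limit:** joint 6 briefly reached its range limit (-2.93) before the first push, because I had allowed too little margin for the wrist turn. I turned it back 7° before pushing.
- **Fit quality:** the feeder pose fit left errors of up to about 2 pixels, roughly 3 to 4 mm, which did not affect the push.

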